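# Snap the control board onto its standoffs

## Task

Pick up the circuit board by its heat sink and put it in the grey controller tray with its four holes over the four white snap standoffs (the end with the closer pair of holes goes on the closer pair of standoffs). Then press it down, feeling for the clicks and working over both ends as needed, until it has clicked past the barbs of every standoff and sits flush on all four shoulders; keep it roughly level throughout and press firmly but never hard, for the board is brittle.

Things in the scene. Friction and masses are not known exactly. Their poses are not given: they have to be found in the camera images.
- base: Light grey shallow plastic tray (motor controller housing), 160 x 124 mm, on four soft gel feet, 14 mm above the bench over a fixed steel plate; pressed, it sinks straight down by up to 9 mm and comes back. Floor 3 mm thick, rim 10 mm high, two black cable glands on its far (+x) wall. Origin: centre of its underside; x along the 160 mm length to the gland end, z up. Four white snap standoffs stand in it at (x, y) = (-46, 24), (-46, -24), (46, 30), (46, -30) mm.
- board: Loose circuit board, dull dark green plate 112 x 76 x 4 mm, about 0.13 kg, lying component side up. Origin: centre of its underside; x along the 112 mm toward the end without heat sink, z up. On it, besides the heat sink: two black capacitors 10 mm wide, 13 mm tall at (14, 27) and (14, -27) mm, a black terminal block 9 x 22 x 8 mm at (12.5, 0) mm.
- heat_sink (a point): Centre, half-way up, of the finned aluminium heat sink on the board, where the board is held: 30 x 24 x 22 mm, long side along x, gripped across the 24 mm (along y). It is 18 mm from the board's centre on the -x side and 15 mm above the board's underside; the heat sink's top is 26 mm above the underside. Axes are the board's.
- far_land (a point): Point on the top face of the board, 40 mm from its centre in +x, midway between the two far holes: a bare patch, about 22 mm (x) by 44 mm (y), where the far end can be pressed; 4 mm above the underside.
- hole_near_left (a point): Centre, at the board's underside, of its near left hole (heat-sink end), round, 9.5 mm in diameter, at (-46, 24) mm from the board's centre.
- hole_near_right (a point): Centre, at the board's underside, of its near right hole (heat-sink end), round, 9.5 mm in diameter, at (-46, -24) mm from the board's centre.
- hole_far_left (a point): Centre, at the board's underside, of its far left hole (free end), round, 9.5 mm in diameter, at (46, 30) mm from the board's centre.
- hole_far_right (a point): Centre, at the board's underside, of its far right hole (free end), round, 9.5 mm in diameter, at (46, -30) mm from the board's centre.
- seat_near_left (a point): Centre of the seat (shoulder top) of the near left standoff, which belongs in the near left hole; 12 mm above the tray's underside.
- seat_near_right (a point): Centre of the seat (shoulder top) of the near right standoff, which belongs in the near right hole; 12 mm above the tray's underside.
- seat_far_left (a point): Centre of the seat (shoulder top) of the far left standoff, which belongs in the far left hole; 12 mm above the tray's underside. A board let down lightly rests on the barbs about 7.5 mm above the seats. Passing takes about 5 N per standoff (two at a time 10 to 18 N at the tool); a hole is through when the underside is under 1 mm above the seat. The board breaks if it bears on the shoulders with over 50 N.
- seat_far_right (a point): Centre of the seat (shoulder top) of the far right standoff, which belongs in the far right hole; 12 mm above the tray's underside.
- standoffs: The four white snap standoffs together (same origin and axes as the tray). Each: shoulder 13 mm in diameter; on it a pin 7.5 mm in diameter, straight for 9 mm, then coned to 2.4 mm at its tip, 13 mm above the seat. Two sprung barbs on the pin (+x and -x sides) are 13.4 mm over their widest point, 5.2 mm above the seat, and slope in at 55 degrees above it.

How it is judged:
On the way, in this order (a step that is already met when the one before it is completed fails the run):
1. the board is set over the standoffs: all four pins are in their holes and none is seated yet (horizontal distance between hole_near_left and seat_near_left below 0.003 m and z of hole_near_left in the frame of base between 0.015 and 0.0235 m and horizontal distance between hole_near_right and seat_near_right below 0.003 m and z of hole_near_right in the frame of base between 0.015 and 0.0235 m and horizontal distance between hole_far_left and seat_far_left below 0.003 m and z of hole_far_left in the frame of base between 0.015 and 0.0235 m and horizontal distance between hole_far_right and seat_far_right below 0.003 m and z of hole_far_right in the frame of base between 0.015 and 0.0235 m), for 0.1 s.
2. the board has snapped past every standoff (horizontal distance between hole_near_left and seat_near_left below 0.003 m and z of each of hole_near_left, hole_near_right, hole_far_left, hole_far_right in the frame of base below 0.013 m and horizontal distance between hole_near_right and seat_near_right below 0.003 m and horizontal distance between hole_far_left and seat_far_left below 0.003 m and horizontal distance between hole_far_right and seat_far_right below 0.003 m), for 0.2 s.
At the end, for the whole second after the job is handed in: Each of the board's four holes is over its own standoff (within 3 mm sideways) with the underside less than 1 mm above the seat, and the board is released and at rest (all of step 2 and linear speed of board below 0.02 m/s); the robot touches nothing.
It fails at once if the board is pressed on the shoulders or pins of the standoffs with more than 50 N (contact force between board and standoffs above 50 N).
It fails at once if the board is tipped more than 0.2 rad (about 11 degrees) from level (angle between heat_sink's own z axis and vertical above 0.2 rad).
It also fails if it takes over 51 s, if anything falls off the work surface, if the arm or the gripper's body presses on something with over 40 N, if the wrist force passes 120 N, or if a joint passes its speed limit or range.

## Robot

A 6-joint arm with a two-finger parallel gripper is mounted at the origin on a cart in front of the work surface, level with it; the furniture and walls round the work are solid. World frame = base frame: x ahead of the robot, y to its left, z up, the work surface at z = 0. Lengths are in m, angles in rad, forces in N, time in s.
With the tool pointing down it reaches from about 0.25 to 0.775 m from the base axis. Payload 4 kg.
Tool frame: the origin (TCP) lies on the mounting face of the last link; the fingertips stand 199 mm ahead of it and the grasp point (between the pads) lies 180 mm ahead of it; z points along the fingers, x is the direction in which the jaws open and shut, and the axes are right-handed (so a half turn about z gives the same grasp; the last joint's range is limited). The gripper opens to 94 mm and grips with 3 to 60 N. Pads are 16 mm wide; open, the fingers measure 119 mm over their backs; the gripper's body (75 mm by 177 mm) begins 78 mm behind the grasp point.
Start: joints at [-1.359, 0.087, 1.371, -0, 1.684, -0.103], TCP at [0.17, -0.523, 0.405] pointing down, gripper open.
Joint ranges: [-3.1, 3.1], [-0.76, 2.03], [0.27, 2.55], [-1.08, 4.22], [0.17, 2.65], [-2.57, 2.57]. Speed limits (rad/s): [2.79, 2.79, 3.14, 3.14, 3.14, 3.14].

## Interface

Orientations are given as [roll, pitch, yaw] about the fixed x, y, z axes, in that order (R = Rz(yaw) Ry(pitch) Rx(roll)).
In Python, from station import robot gives the robot as it stands.
- The arm moves only by the tool move_arm, never from a script. Its argument "steps" is one flat list of numbers, 7 for each row, row after row: the closure, from 0 (fully open) to 1 (shut), then the shift along the world's x, y, z in units of 40 mm (1.0 is 40 mm), then the turn, a rotation vector about the world's x, y, z in units of 8 degrees (1.0 is 8 degrees). In form: [claw, x, y, z, rx, ry, rz, claw, x, y, z, rx, ry, rz, ...]. A call has 1 to 10 rows; each row is the pose to reach, as a shift and turn from the pose commanded when the call began; what a row does not reach only later rows make up. A row lasts 1/10 s, in which the tool goes at most 50 mm and 8.59 degrees, less where a joint would pass 70% of its speed; a pose out of reach is approached as far as the arm can. A call with a gripper value outside its range is refused whole. The fingers move at their own pace and stop on an object; "newtons" is the grip in N (left out, the last holds). Time passes only in rows, so rows that repeat a pose let the fingers close. It gives the time, the measured TCP pose, the force and the opening at its end, in the units of the state.
- robot.state(): the state, without advancing time (a new reading comes with each control period).
- robot.capture(name): name is "side" or "top" or "wrist"; returns the picture (400x640x3 uint8, red, green, blue); there is no depth.
- robot.get_calibration(name): a dict with "fx", "fy", "cx", "cy" (pixels), "dist" ([k1, k2, p1, p2, k3] as OpenCV has them; the pictures are not rectified), "world_to_cam" (4x4, takes a point from world to camera coordinates). Camera axes: x right, y down, z forward; pixel columns grow to the right and rows downward; lengths in m; the calibration is good to about 2 mm. A picture is of the moment at which its call begins: read the wrist's pose just before it. get_calibration takes no time and is no camera call; for the wrist camera it gives the pose at the moment of the call.
- robot.finish_job(): hands the job in, once; it reports no verdict.
Trained networks look in the newest picture that a camera, given by its name, has taken for a name from the list of things; names that differ only in an ending like _2 or _b are one class to them, and where a whole thing is asked for, a point or a joint stands for the part that bears it (a point fixed in the world has none). Each returns a list of dicts, best first, with "confidence" (0 to 1); they miss things now and then, are a little off and sometimes report something else, mostly with a low value. They report only what shows in the picture. A call takes as long as a camera call.
- robot.trace(query, camera): "pixels" (400x640 bool, what is visible of it) and "location" ([column, row] in pixels, amid what is visible of it).
The state is a dict: "clock": time; "q": joint angles; "qvel": joint speeds; "tau": joint torques, N m; "tool_pos": TCP position; "eef_rot": TCP orientation; "ft_force": force on the tool from outside, world axes, zero at the start; "moment": the same for the moment, N m; "gripper_width": finger opening in m.
Only numpy, scipy, OpenCV 4.12 (cv2) and the standard library are available. Lean on these libraries where they do the work, as an engineer would, in place of code of your own. Each camera call takes 0.05 s, during which the arm holds its last target.

## Working session

There is one attempt and no reset: what is moved stays moved. The work goes in short steps, Python scripts to look and compute and a tool call to move; the robot and the scene stay as the last step left them, time stands still between calls to the robot, and variables do not carry over. Pictures are saved under pics/ and viewed, and the job is handed in when it is done.

Besides the shell and the picture viewer there is one more tool, called after "Call:" as name(argument=value, ...) on one line, values as JSON. move_arm: Moves the arm, as the interface text tells. Its arguments: {"type":"object","properties":{"steps":{"type":"array"},"newtons":{"type":"number"}},"required":["steps"]}

```bash
ls; mkdir -p pics; python3 - <<'E'
from station import robot
import cv2
print(robot.state())
for n in("side","top","wrist"):
    im=robot.capture(n); cv2.imwrite(f"pics/{n}0.png",im[:,:,::-1])
    c=robot.get_calibration(n); print(n,c)
E
```

```text
pics
{'clock': 0.0, 'q': array([-1.35907952e+00,  8.79766197e-02,  1.37226100e+00, -1.34026516e-05,
        1.68357105e+00, -1.03117413e-01]), 'qvel': array([ 5.96223573e-04,  3.39764666e-06, -6.44065989e-04, -4.75091082e-04,
        1.27165967e-03, -2.30597554e-03]), 'tau': array([-2.24876312e-04, -3.40183175e+01, -3.02423501e+01,  7.18155317e-02,
        3.31358111e-02, -1.88623230e-04]), 'tool_pos': array([ 0.17027465, -0.52286762,  0.40348844]), 'eef_rot': array([-3.14137780e+00,  2.20562096e-03, -1.25596337e+00]), 'ft_force': array([ 0.09721027, -0.07203038,  0.61461108]), 'moment': array([ 0.03028522, -0.01239241, -0.02253823]), 'gripper_width': 0.09411385944378288}
side {'fx': 434.4510385138107, 'fy': 434.4510385138107, 'cx': 315.50870249044146, 'cy': 202.21217160493444, 'dist': array([-0.08797219,  0.        ,  0.        ,  0.        ,  0.        ]), 'world_to_cam': array([[ 0.96287737, -0.26983994,  0.00732012, -0.4777882 ],
       [-0.11184895, -0.42350051, -0.89896448,  0.10406538],
       [ 0.24567659,  0.8647738 , -0.43796037,  0.74540708],
       [ 0.        ,  0.      
[... 232 characters left out ...]
': array([[-0.01476532, -0.99933977,  0.03319639, -0.00122708],
       [-0.99807922,  0.01273274, -0.06062794,  0.46402582],
       [ 0.06016523, -0.03402782, -0.99760827,  0.88146141],
       [ 0.        ,  0.        ,  0.        ,  1.        ]])}
wrist {'fx': 333.0320736818689, 'fy': 333.0320736818689, 'cx': 322.7123862399461, 'cy': 201.32628363438118, 'dist': array([-0.07160491,  0.        ,  0.        ,  0.        ,  0.        ]), 'world_to_cam': array([[ 0.31036898, -0.95061418, -0.00194273, -0.54868467],
       [-0.92294926, -0.30182478,  0.23888589, -0.02644163],
       [-0.22767468, -0.07234973, -0.9710457 ,  0.39009881],
       [ 0.        ,  0.        ,  0.        ,  1.        ]])}
```

View pics/side0.png

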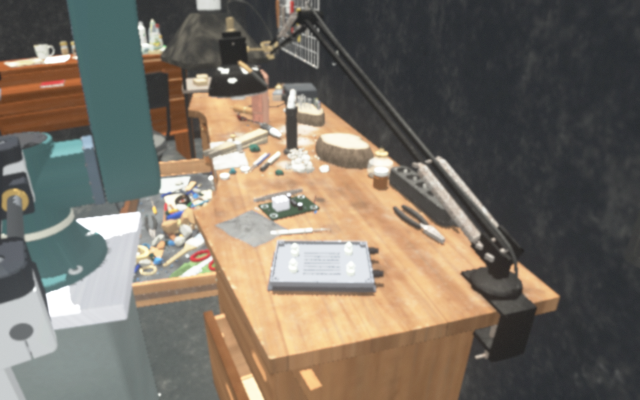

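View pics/top0.png

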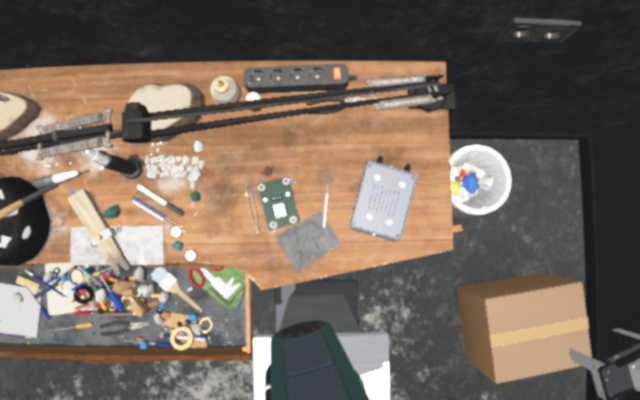

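View pics/wrist0.png

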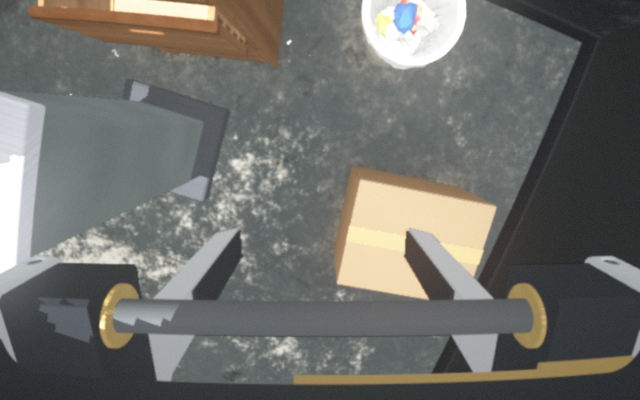

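The side and top pictures show the board at about (278,203) in the top view, heat sink towards the robot. The tray is at (384,200) with its glands away from the robot. A lamp arm crosses beyond both. Next I measure.

```bash
cat > h.py <<'E'
from station import robot
import numpy as np, cv2
def K(c): return np.array([[c['fx'],0,c['cx']],[0,c['fy'],c['cy']],[0,0,1.]])
def topl(c,px,z):
    p=cv2.undistortPoints(np.array(px,float).reshape(-1,1,2),K(c),c['dist']).reshape(-1,2)
    W=np.linalg.inv(c['world_to_cam']); out=[]
    for u in p:
        d=W[:3,:3]@[u[0],u[1],1]; o=W[:3,3]; out.append(o+d*(z-o[2])/d[2])
    return np.array(out)
def proj(c,P):
    T=c['world_to_cam']; r,_=cv2.Rodrigues(T[:3,:3])
    return cv2.projectPoints(np.array(P,float).reshape(-1,1,3),r,T[:3,3],K(c),c['dist'])[0].reshape(-1,2)
BH=np.array([[-46,24],[-46,-24],[46,30],[46,-30]])/1000
E
python3 - <<'E'
from h import *
zs=dict(board=.004,heat_sink=.015,base=.02,standoffs=.035,seat_near_left=.035,hole_near_left=.004,hole_far_left=.004)
for cam in("top","side"):
    robot.capture(cam); c=robot.get_calibration(cam)
    for n in zs:
        for r in robot.trace(n,cam)[:5]:
            m=r['pixels']; l=r['location']
            (cx,cy),(w,h),a=cv2.minAreaRect(np.argwhere(m)[:,::-1].astype(np.float32))
            print(cam,n,round(r['confidence'],2),np.round(l,1),m.sum(),'rect',[round(v,1) for v in(cx,cy,w,h,a)],topl(c,l,zs[n])[0].round(4))
E
```

```text
top board 0.69 [276.8 201.4] 1442 rect [277.6, 202.2, 47.3, 32.0, 76.0] [0.4668 0.0995 0.004 ]
top heat_sink 0.57 [277.3 204.9] 1569 rect [277.9, 202.5, 49.3, 32.7, 75.6] [0.458  0.0975 0.015 ]
top base 0.62 [383.8 200.1] 3744 rect [384.8, 196.6, 54.0, 76.9, 15.3] [ 0.4657 -0.15    0.02  ]
top standoffs 0.49 [378.  180.2] 65 rect [382.3, 199.5, 30.1, 44.0, 17.7] [ 0.5107 -0.1348  0.035 ]
top standoffs 0.46 [276.4 201.5] 1470 rect [277.9, 202.5, 48.0, 32.5, 76.0] [0.4647 0.0978 0.035 ]
top seat_near_left 0.93 [383.9 198.3] 3785 rect [384.4, 196.0, 54.8, 76.8, 15.5] [ 0.4689 -0.1474  0.035 ]
top hole_near_left 0.76 [276.4 202.6] 1515 rect [277.9, 202.8, 48.0, 32.6, 75.6] [0.464  0.1005 0.004 ]
top hole_near_left 0.35 [383.9 196.8] 3767 rect [384.7, 196.0, 54.2, 77.0, 15.5] [ 0.4745 -0.1535  0.004 ]
top hole_far_left 0.91 [279.9 202. ] 1579 rect [278.0, 202.7, 48.5, 33.5, 76.3] [0.4653 0.0923 0.004 ]
top hole_far_left 0.22 [383.9 200. ] 3887 rect [385.0, 196.8, 55.6, 76.8, 15.1] [ 0.4669 -0.1533  0.004 ]
side board 0.69 [286.4 207.7] 976 rect [287.7, 205.4, 22.0, 57.8, 75.5] [0.4562 0.0889 0.004 ]
side heat_sink 0.78 [289.6 208.7] 973 rect [287.7, 206.0, 21.8, 56.6, 75.5] [0.4572 0.0612 0.015 ]
side base 0.95 [322.9 265.3] 4732 rect [326.7, 263.4, 115.0, 46.7, 0.7] [ 0.463  -0.1628  0.02  ]
side base 0.57 [287.7 207.7] 986 rect [287.6, 205.6, 22.8, 57.9, 74.7] [0.4524 0.057  0.02  ]
side standoffs 0.84 [350.3 268.5] 236 rect [322.1, 259.1, 65.1, 28.9, 2.9] [ 0.4953 -0.2035  0.035 ]
side seat_near_left 0.87 [323.6 264.4] 4719 rect [326.2, 263.7, 114.0, 46.5, 0.8] [ 0.4583 -0.1817  0.035 ]
side hole_near_left 0.97 [285.2 206.3] 1001 rect [287.5, 205.6, 22.6, 58.3, 75.2] [0.4551 0.0962 0.004 ]
side hole_far_left 0.73 [322.4 262. ] 4813 rect [327.2, 263.4, 114.0, 47.2, 1.1] [ 0.4719 -0.1305  0.004 ]
side hole_far_left 0.67 [285.4 207.6] 1000 rect [288.3, 205.5, 22.5, 57.7, 76.8] [0.4542 0.0899 0.004 ]
```

Call:
move_arm(steps=[0, 5.25, 9.0, 0, 0, 0, 0, 0, 5.25, 9.0, 0, 0, 0, 0, 0, 5.25, 9.0, 0, 0, 0, 0, 0, 5.25, 9.0, 0, 0, 0, 0, 0, 5.25, 9.0, 0, 0, 0, 0, 0, 5.25, 9.0, 0, 0, 0, 0, 0, 5.25, 9.0, 0, 0, 0, 0, 0, 5.25, 9.0, 0, 0, 0, 0, 0, 5.25, 9.0, 0, 0, 0, 0, 0, 5.25, 9.0, 0, 0, 0, 0])

```text
clock: 1.95
tool_pos: [0.381, -0.1609, 0.4049]
eef_rot: [-3.141, -0.0, -1.251]
ft_force: [0.8, -1.0, 0.3]
gripper_width: 0.0945
```

```bash
python3 - <<'E'
from h import *
import pickle
print(robot.state()['tool_pos'],robot.state()['eef_rot'],robot.state()['qvel'])
c=robot.get_calibration("wrist");im=robot.capture("wrist");cv2.imwrite("pics/w1.png",im[:,:,::-1])
pickle.dump((c,im),open("w1.pkl","wb"))
for n,z in(("standoffs",.037),("base",.02)):
    for r in robot.trace(n,"wrist")[:3]:
        m=r['pixels'].astype(np.uint8); k,_,st,ce=cv2.connectedComponentsWithStats(m)
        print(n,r['confidence'],m.sum())
        for i in range(1,k):
            if st[i,4]>20: print(st[i],ce[i].round(1),topl(c,ce[i],z)[0].round(4))
E
```

```text
[ 0.38101554 -0.16094924  0.40494483] [-3.14095786e+00 -2.90989112e-04 -1.25084929e+00] [-0.06611286  0.00533322  0.00103365 -0.03038462  0.00099081 -0.02842354]
standoffs 0.85 349
[335  45  12  14 105] [340.9  51.2] [ 0.514  -0.1351  0.037 ]
[382  80  11  11  74] [386.9  85. ] [ 0.4985 -0.1892  0.037 ]
[289 125  12  11  77] [295.  129.9] [ 0.4269 -0.1152  0.037 ]
[326 150  12  12  93] [331.8 155.4] [ 0.414  -0.1594  0.037 ]
```

View pics/w1.png

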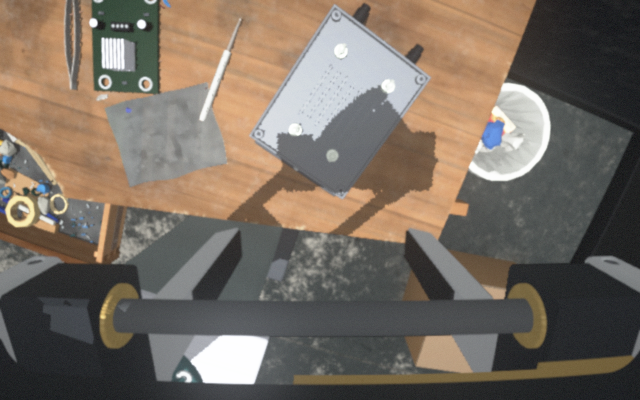

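Call:
move_arm(steps=[0, 0.25, 6.15, -1.9, 0, 0, 0, 0, 0.25, 6.15, -1.9, 0, 0, 0, 0, 0.25, 6.15, -1.9, 0, 0, 0, 0, 0.25, 6.15, -1.9, 0, 0, 0, 0, 0.25, 6.15, -1.9, 0, 0, 0, 0, 0.25, 6.15, -1.9, 0, 0, 0, 0, 0.25, 6.15, -1.9, 0, 0, 0, 0, 0.25, 6.15, -1.9, 0, 0, 0])

```text
clock: 2.9
tool_pos: [0.3907, 0.0816, 0.3291]
eef_rot: [-3.141, -0.001, -1.258]
ft_force: [-0.5, -0.5, 0.1]
gripper_width: 0.0936
```

```bash
python3 - <<'E'
from h import *
import pickle
print(robot.state()['tool_pos'],robot.state()['eef_rot'],robot.state()['qvel'])
c=robot.get_calibration("wrist");im=robot.capture("wrist");cv2.imwrite("pics/w2.png",im[:,:,::-1])
cv2.imwrite("pics/w2z.png",cv2.resize(im[0:220,200:440],None,fx=3,fy=2.7)[:,:,::-1])
pickle.dump((c,im),open("w2.pkl","wb"))
for n,z in(("board",.004),("heat_sink",.026)):
    for r in robot.trace(n,"wrist")[:3]:
        m=r['pixels']; R=cv2.minAreaRect(np.argwhere(m)[:,::-1].astype(np.float32))
        print(n,r['confidence'],m.sum(),r['location'],R); print(topl(c,cv2.boxPoints(R),z).round(4),topl(c,[R[0]],z))
E
```

```text
[0.39070211 0.08158319 0.32909365] [-3.14136634e+00 -1.18564739e-03 -1.25821784e+00] [-0.01837098 -0.00659859 -0.00752365  0.00471212 -0.00085338  0.00459345]
board 0.92 10756 [333.1, 112.0] ((332.22039794921875, 112.84095764160156), (87.41541290283203, 130.6359405517578), 3.990912914276123)
[[0.3968 0.1214 0.004 ]
 [0.508  0.1464 0.004 ]
 [0.5266 0.0734 0.004 ]
 [0.4163 0.0424 0.004 ]] [[0.46369332 0.09647229 0.004     ]]
heat_sink 0.83 10552 [331.6, 114.3] ((331.9230651855469, 112.94270324707031), (86.97598266601562, 129.06048583984375), 4.666858196258545)
[[0.4018 0.121  0.026 ]
 [0.504  0.1427 0.026 ]
 [0.5205 0.0751 0.026 ]
 [0.419  0.0479 0.026 ]] [[0.46292862 0.09714549 0.026     ]]
```

View pics/w2.png

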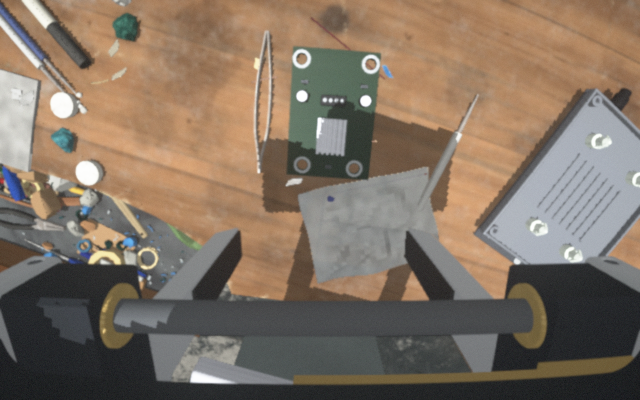

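View pics/w2z.png

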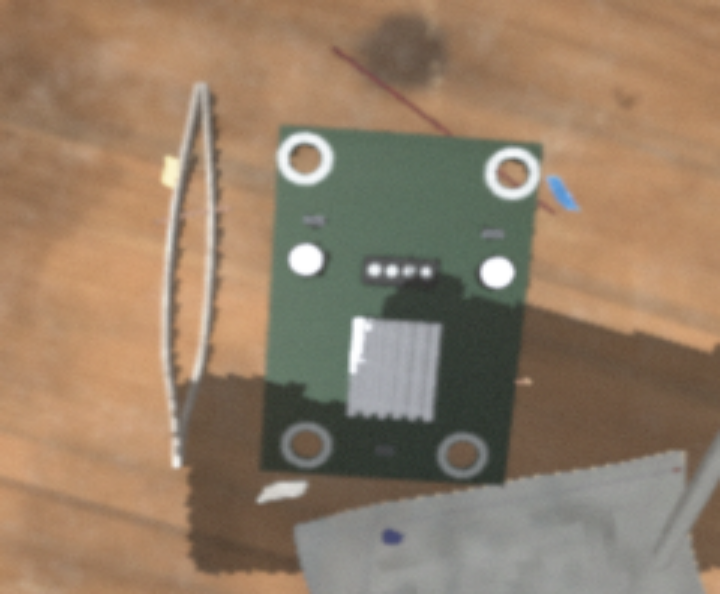

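The zoomed crop shows the four white-ringed holes: far at (301.7,58.5) and (370.7,64.4), near at (302,164.8) and (354,168.9) in full-image pixels. The heat sink sits between the near holes, nearer the robot.

```bash
cat >> h.py <<'E'
from scipy.optimize import least_squares
def fit(c,px,L,x0):
    "pose x,y,yaw of body whose local points L (n,3) (z world) show at px"
    px=np.array(px,float);L=np.array(L)
    def f(p):
        cs,s=np.cos(p[2]),np.sin(p[2])
        P=np.c_[p[0]+cs*L[:,0]-s*L[:,1],p[1]+s*L[:,0]+cs*L[:,1],L[:,2]]
        return (proj(c,P)-px).ravel()
    r=least_squares(f,x0); return r.x,r.fun.reshape(-1,2)
E
python3 - <<'E'
from h import *
import pickle
c,im=pickle.load(open("w2.pkl","rb"))
px=[[302,164.8],[354,168.9],[301.7,58.5],[370.7,64.4]]
p,e=fit(c,px,np.c_[BH,[.004]*4],[.465,.098,.24]);print(p,e.round(1))
cs,s=np.cos(p[2]),np.sin(p[2]);print("hs",p[0]-.018*cs,p[1]-.018*s,np.degrees(p[2]))
hs=[p[0]-.018*cs,p[1]-.018*s,.026];print(proj(c,[hs]))
c,im=pickle.load(open("w1.pkl","rb"))
px=[[295,129.9],[331.8,155.4],[340.9,51.2],[386.9,85]]
for z in(.02,.026,.032,.038):
  p,e=fit(c,px,np.c_[BH,[z]*4],[.465,-.15,-.24]);print(z,p,np.degrees(p[2]),e.round(1).tolist())
E
```

```text
[0.46141852 0.09588025 0.23789117] [[-0.  -0.1]
 [-0.1 -0.3]
 [ 0.1  0.3]
 [ 0.   0.1]]
hs 0.4439254485381615 0.09163847817398049 13.63016027845161
[[331.05111451 137.12001226]]
0.02 [ 0.46429928 -0.15030193 -0.28141553] -16.123922311524442 [[0.6, -0.6], [0.4, -0.8], [-0.8, 0.4], [-0.1, 0.9]]
0.026 [ 0.46392693 -0.15012505 -0.28160105] -16.134551684988537 [[-0.2, -0.1], [0.2, 0.0], [-0.8, -0.5], [0.7, 0.6]]
0.032 [ 0.46355294 -0.14994845 -0.28179239] -16.145514570546705 [[-0.9, 0.3], [0.1, 0.9], [-0.7, -1.4], [1.5, 0.4]]
0.038 [ 0.46317725 -0.14977212 -0.28198971] -16.15682016663312 [[-1.7, 0.8], [-0.0, 1.8], [-0.7, -2.3], [2.4, 0.1]]
```

Call:
move_arm(steps=[0.45, 1.34, 0.22, -1.0, 0, 0, -0.54, 0.45, 1.34, 0.22, -1.97, 0, 0, -0.54, 0.45, 1.34, 0.22, -1.97, 0, 0, -0.54, 0.45, 1.34, 0.22, -1.97, 0, 0, -0.54, 0.45, 1.34, 0.22, -1.97, 0, 0, -0.54])

```text
clock: 3.55
tool_pos: [0.4444, 0.0912, 0.252]
eef_rot: [-3.138, -0.001, -1.333]
ft_force: [-0.4, 0.6, 0.5]
gripper_width: 0.0573
```

```bash
python3 - <<'E'
from h import *
s=robot.state()
print(s['tool_pos'],s['eef_rot'],s['qvel'],s['ft_force'],s['gripper_width'])
im=robot.capture("wrist");cv2.imwrite("pics/w3.png",im[:,:,::-1])
E
```

```text
[0.44437149 0.0912237  0.25196836] [-3.13839839e+00 -6.77789715e-04 -1.33256277e+00] [ 0.00704823 -0.01940264 -0.01082615  0.00075814 -0.00761942  0.00279834] [-0.35395962  0.60277525  0.45428894] 0.05725885208832981
```

View pics/w3.png

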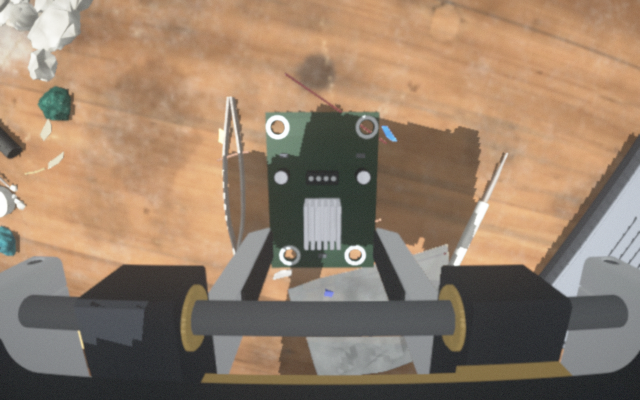

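The wrist picture shows the board square in the image, with the heat sink at (322,222) between the fingers. I descend and close.

Call:
move_arm(steps=[0.45, 0, 0, -0.6, 0, 0, 0, 0.45, 0, 0, -1.05, 0, 0, 0, 0.45, 0, 0, -1.08, 0, 0, 0, 0.45, 0, 0, -1.08, 0, 0, 0])

```text
clock: 4.0
tool_pos: [0.4441, 0.0918, 0.2083]
eef_rot: [-3.139, -0.0, -1.331]
ft_force: [0.2, -0.7, -0.6]
gripper_width: 0.0519
```

```bash
python3 - <<'E'
from h import *
s=robot.state()
print(s['tool_pos'],s['eef_rot'],s['qvel'],s['ft_force'],s['gripper_width'])
im=robot.capture("wrist");cv2.imwrite("pics/w4.png",im[:,:,::-1])
E
```

```text
[0.44414363 0.09179793 0.2082596 ] [-3.13925288e+00 -4.96473141e-04 -1.33144038e+00] [ 0.00042273 -0.00598272 -0.02009945  0.00052493 -0.00272398  0.0011919 ] [ 0.22678304 -0.69754967 -0.59835326] 0.0519316535913906
```

View pics/w4.png

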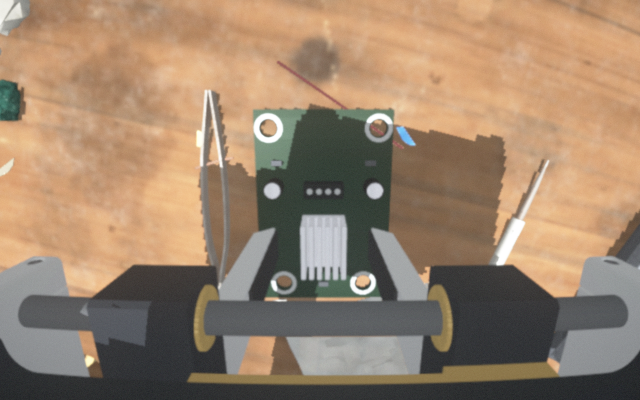

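Call:
move_arm(newtons=40, steps=[1, 0, 0, -0.03, 0, 0, 0, 1, 0, 0, -0.03, 0, 0, 0, 1, 0, 0, -0.03, 0, 0, 0, 1, 0, 0, -0.03, 0, 0, 0, 1, 0, 0, -0.03, 0, 0, 0])

```text
clock: 4.55
tool_pos: [0.4441, 0.0918, 0.2059]
eef_rot: [-3.141, -0.0, -1.331]
ft_force: [-1.1, -0.6, 1.8]
gripper_width: 0.0233
```

Call:
move_arm(steps=[1, 0, 0, 1.0, 0, 0, 0, 1, 0, 0, 2.0, 0, 0, 0, 1, 0.06, -1.0, 2.0, 0, 0, -0.6, 1, 0.06, -2.2, 2.0, 0, 0, -1.4, 1, 0.06, -3.4, 2.0, 0, 0, -2.2, 1, 0.06, -4.6, 2.0, 0, 0, -3.0, 1, 0.06, -5.5, 2.0, 0, 0, -3.72, 1, 0.06, -5.92, 2.0, 0, 0, -3.72, 1, 0.06, -5.92, 2.0, 0, 0, -3.72, 1, 0.06, -5.92, 2.0, 0, 0, -3.72])

```text
clock: 5.55
tool_pos: [0.4461, -0.1448, 0.2849]
eef_rot: [3.14, 0.001, -1.851]
ft_force: [0.2, 0.2, -2.1]
gripper_width: 0.0236
```

```bash
python3 - <<'E'
from h import *
import pickle
s=robot.state()
print(s['tool_pos'],s['eef_rot'],s['qvel'],s['ft_force'],s['gripper_width'])
c=robot.get_calibration("wrist");im=robot.capture("wrist");cv2.imwrite("pics/w5.png",im[:,:,::-1])
pickle.dump((c,im),open("w5.pkl","wb"))
c=robot.get_calibration("side");im=robot.capture("side");cv2.imwrite("pics/s5.png",cv2.resize(im[150:320,200:420],None,fx=3.5,fy=3.5)[:,:,::-1])
E
```

```text
[ 0.44607605 -0.14478566  0.28487689] [ 3.13999820e+00  9.56610603e-04 -1.85148149e+00] [ 2.77269903e-02 -9.84963688e-03  4.93839581e-03 -1.39354961e-03
  3.59704131e-05 -8.52899083e-04] [ 0.15955481  0.21533416 -2.09807792] 0.02357133556400295
```

View pics/w5.png

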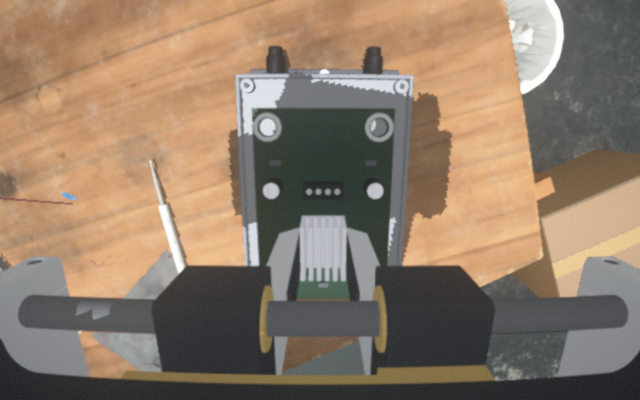

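View pics/s5.png

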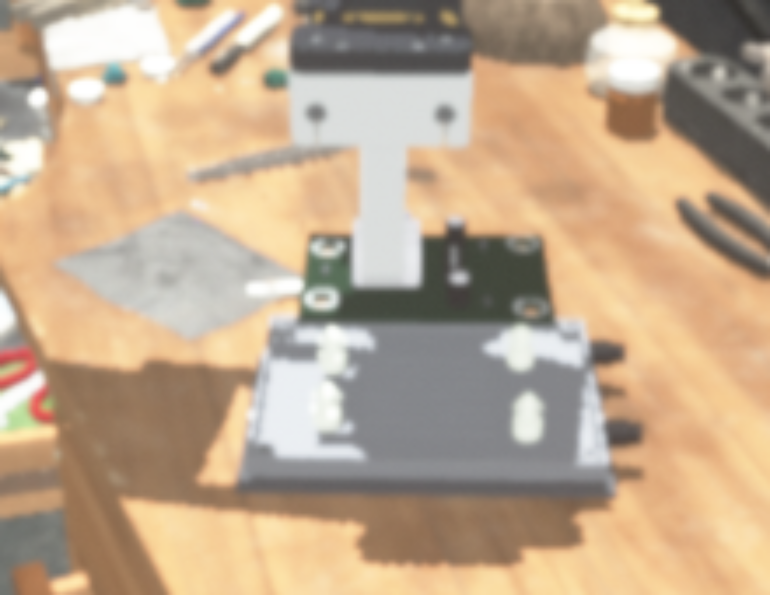

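```bash
python3 - <<'E'
from h import *
import pickle
c,im=pickle.load(open("w5.pkl","rb"))
def body(p,L):
    cs,s=np.cos(p[2]),np.sin(p[2]);L=np.array(L)
    return np.c_[p[0]+cs*L[:,0]-s*L[:,1],p[1]+s*L[:,0]+cs*L[:,1],L[:,2]]
tray=[.4637,-.1501,-.2817]
yaw=-1.8515+np.pi/2; zb=.2849-.206
b=[.44608+.018*np.cos(yaw),-.14479+.018*np.sin(yaw),yaw]
H=proj(c,body(b,np.c_[BH,[zb+.004]*4]));T=proj(c,body(tray,np.c_[BH,[.039]*4]));S=proj(c,body(tray,np.c_[BH,[.026]*4]))
print(H.round(1),T.round(1),S.round(1))
z=cv2.resize(im[90:170,230:420],None,fx=4,fy=4,interpolation=cv2.INTER_CUBIC)[:,:,::-1].copy()
z2=z.copy()
for P,col in((H,(0,255,0)),(T,(0,0,255)),(S,(255,0,0))):
    for q in P: cv2.drawMarker(z2,tuple(int(v) for v in ((q-[230,90]+.5)*4)),col,0,14,1)
cv2.imwrite("pics/w5z.png",cv2.vconcat([z,z2]))
E
```

```text
[[282.9 282.7]
 [362.5 282.8]
 [266.9 126.4]
 [378.8 126.5]] [[290.1 253.6]
 [355.9 253.7]
 [278.1 124.3]
 [368.4 124.5]] [[291.7 246.9]
 [354.3 247.1]
 [280.6 124. ]
 [366.  124.2]]
```

View pics/w5z.png

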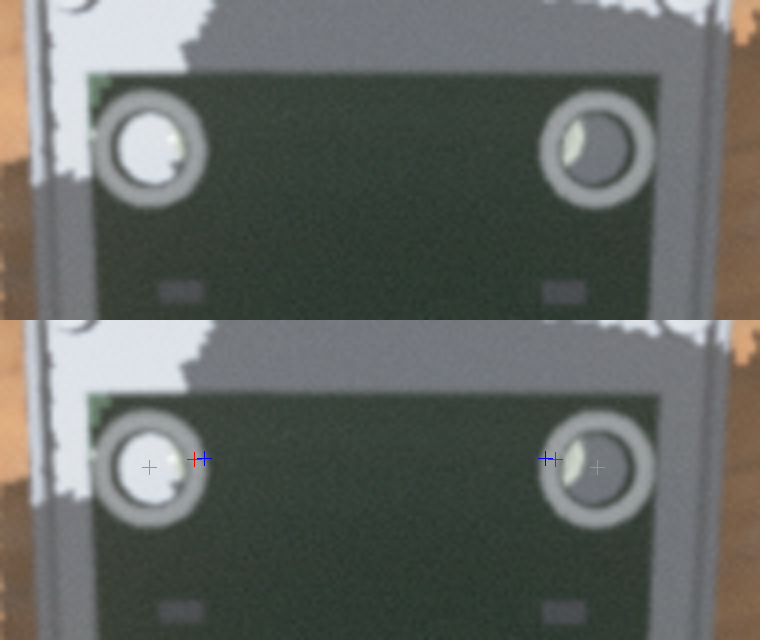

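Predicted and seen hole centres agree to 0.5 px, and the standoff crescents show inside the rings where predicted. I lower the board.

Call:
move_arm(steps=[1, 0, 0, -0.5, 0, 0, 0, 1, 0, 0, -0.87, 0, 0, 0, 1, 0, 0, -0.87, 0, 0, 0, 1, 0, 0, -0.95, 0, 0, 0, 1, 0, 0, -1.02, 0, 0, 0])

```text
clock: 6.15
tool_pos: [0.4467, -0.1446, 0.2455]
eef_rot: [-3.14, -0.0, -1.85]
ft_force: [0.4, 0.2, -1.6]
gripper_width: 0.0236
```

```bash
cat > look.py <<'E'
from h import *
import sys,pickle
n=sys.argv[1]
s=robot.state();print(s['clock'],s['tool_pos'].round(4),s['eef_rot'].round(3),s['ft_force'].round(1),s['moment'].round(2),s['gripper_width'])
a=robot.capture("side"); b=robot.capture("wrist");pickle.dump((robot.get_calibration("wrist"),b,a),open(n+".pkl","wb"))
cv2.imwrite(f"pics/{n}s.png",cv2.resize(a[200:310,250:400],None,fx=5,fy=5,interpolation=cv2.INTER_CUBIC)[:,:,::-1])
cv2.imwrite(f"pics/{n}w.png",b[:,:,::-1])
E
python3 look.py a1
```

```text
6.15 [ 0.4467 -0.1446  0.2455] [-3.14 -0.   -1.85] [ 0.4  0.2 -1.6] [ 0.02  0.04 -0.07] 0.02360648031868333
```

View pics/a1s.png

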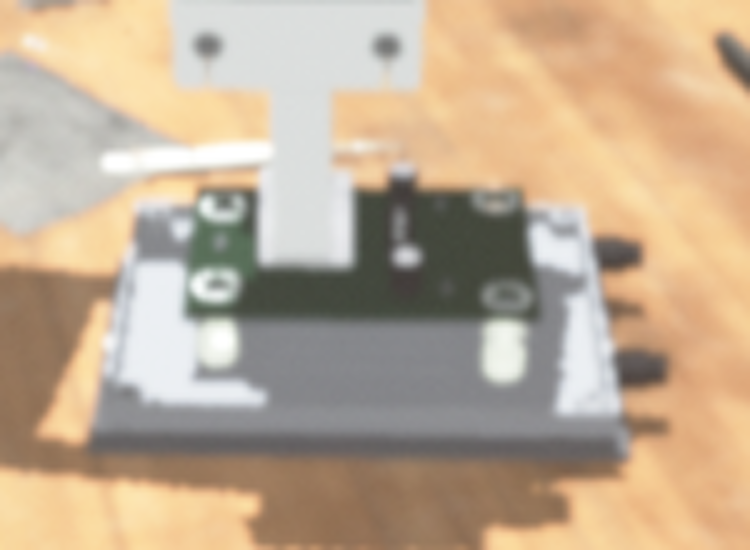

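View pics/a1w.png

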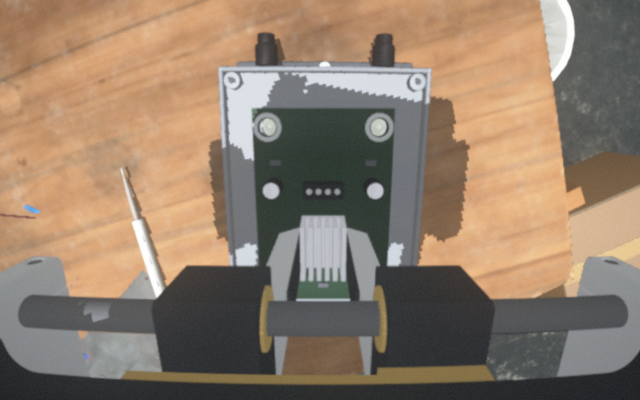

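Both far pin tips show centred in their holes at (268,127) and (379,127). I continue down to the barbs.

Call:
move_arm(steps=[1, 0, 0, -0.08, 0, 0, 0, 1, 0, 0, -0.12, 0, 0, 0, 1, 0, 0, -0.16, 0, 0, 0, 1, 0, 0, -0.16, 0, 0, 0])

```text
clock: 6.65
tool_pos: [0.4465, -0.1451, 0.2387]
eef_rot: [-3.14, -0.0, -1.851]
ft_force: [0.9, 0.0, -0.3]
gripper_width: 0.0234
```

```bash
python3 look.py a2
```

```text
6.65 [ 0.4465 -0.1451  0.2387] [-3.14  -0.    -1.851] [ 0.9  0.  -0.3] [ 0.08 -0.11 -0.03] 0.023434327339661245
```

View pics/a2s.png

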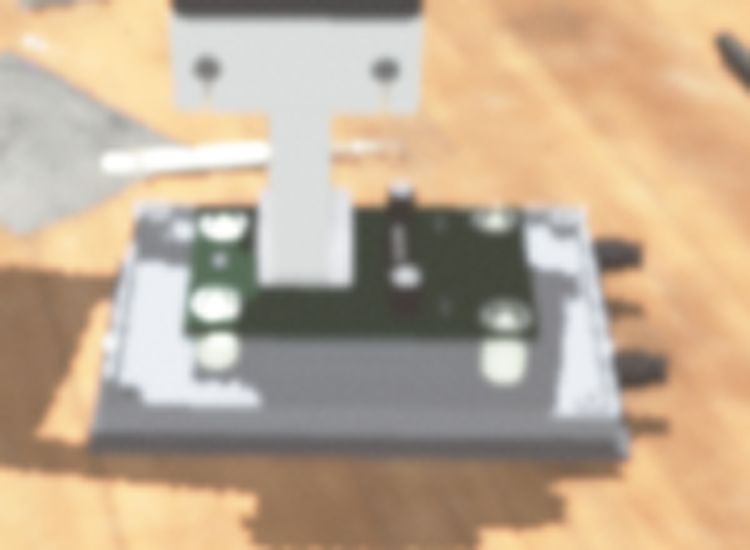

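View pics/a2w.png

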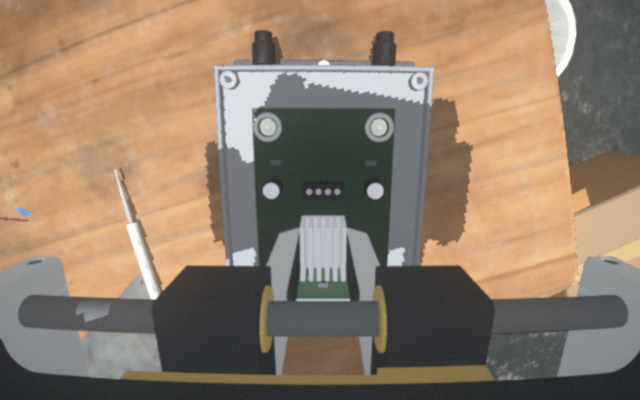

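All four pin tips now show through their rings and the board is level. I release, raise, and shut the fingers to press on the heat sink top.

Call:
move_arm(steps=[0.5, 0, 0, 0, 0, 0, 0, 0.5, 0, 0, 0, 0, 0, 0, 0.5, 0, 0, 0.3, 0, 0, 0, 0.5, -0.1, 0.03, 0.9, 0, 0, 0, 1, -0.1, 0.03, 0.9, 0, 0, 0, 1, -0.1, 0.03, 0.9, 0, 0, 0, 1, -0.1, 0.03, 0.9, 0, 0, 0, 1, -0.1, 0.03, 0.9, 0, 0, 0])

```text
clock: 7.55
tool_pos: [0.442, -0.1436, 0.2732]
eef_rot: [3.14, 0.0, -1.851]
ft_force: [-0.2, -0.5, -0.7]
gripper_width: 0.0182
```

```bash
python3 look.py a3
```

```text
7.55 [ 0.442  -0.1436  0.2732] [ 3.14   0.    -1.851] [-0.2 -0.5 -0.7] [-0.01 -0.03  0.02] 0.018190503131447284
```

View pics/a3s.png

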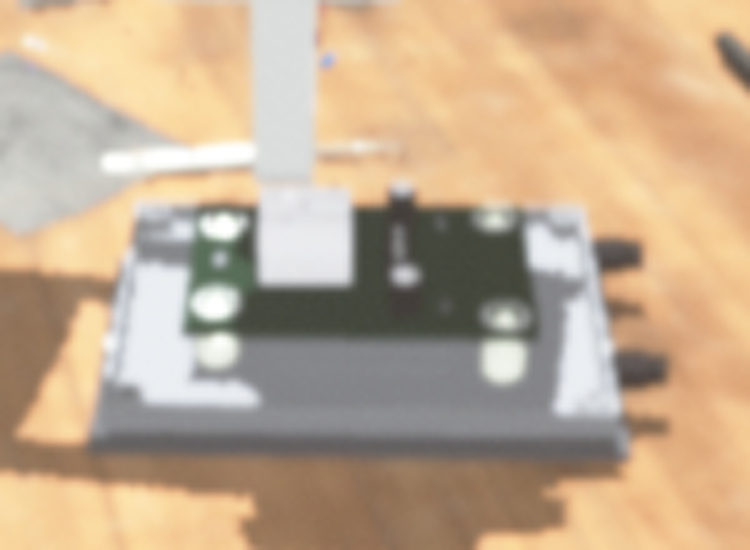

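View pics/a3w.png

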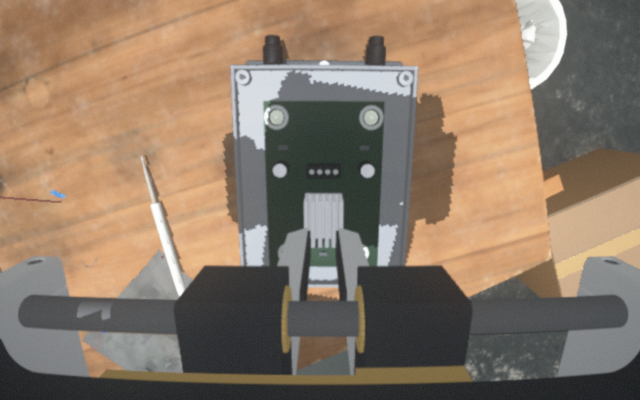

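Released, the board rests level on its barbs, with the pin tips in all rings. I close the fingers fully and go down to contact.

Call:
move_arm(steps=[1, 0, 0, -0.2, 0, 0, 0, 1, 0, 0, -0.3, 0, 0, 0, 1, 0, 0, -0.35, 0, 0, 0, 1, 0, 0, -0.4, 0, 0, 0, 1, 0, 0, -0.4, 0, 0, 0])

```text
clock: 8.15
tool_pos: [0.4422, -0.1437, 0.2581]
eef_rot: [3.141, 0.0, -1.851]
ft_force: [0.4, 0.8, -0.6]
gripper_width: 0.0006
```

Call:
move_arm(steps=[1, 0, 0, -0.04, 0, 0, 0, 1, 0, 0, -0.08, 0, 0, 0])

```text
clock: 8.35
tool_pos: [0.4423, -0.1438, 0.2558]
eef_rot: [-3.141, -0.0, -1.851]
ft_force: [-1.8, 0.3, 7.0]
gripper_width: 0.0002
```

Call:
move_arm(steps=[1, 0, 0, -0.04, 0, 0, 0, 1, 0, 0, -0.08, 0, 0, 0])

```text
clock: 8.55
tool_pos: [0.4424, -0.1438, 0.2533]
eef_rot: [-3.141, -0.001, -1.851]
ft_force: [-3.6, 0.9, 9.3]
gripper_width: 0.0007
```

Call:
move_arm(steps=[1, 0, 0, -0.03, 0, 0, 0, 1, 0, 0, -0.06, 0, 0, 0])

```text
clock: 8.75
tool_pos: [0.4424, -0.144, 0.2514]
eef_rot: [-3.14, -0.001, -1.851]
ft_force: [-3.8, 0.8, 11.2]
gripper_width: 0.0003
```

Call:
move_arm(steps=[1, 0, 0, -0.03, 0, 0, 0, 1, 0, 0, -0.06, 0, 0, 0])

```text
clock: 8.95
tool_pos: [0.4425, -0.144, 0.2495]
eef_rot: [-3.14, -0.001, -1.851]
ft_force: [-5.9, 1.6, 13.5]
gripper_width: 0.0006
```

```bash
python3 look.py a4
```

```text
8.95 [ 0.4425 -0.144   0.2495] [-3.140e+00 -1.000e-03 -1.851e+00] [-5.9  1.6 13.5] [ 0.34  0.92 -0.01] 0.0005954686931085066
```

View pics/a4s.png

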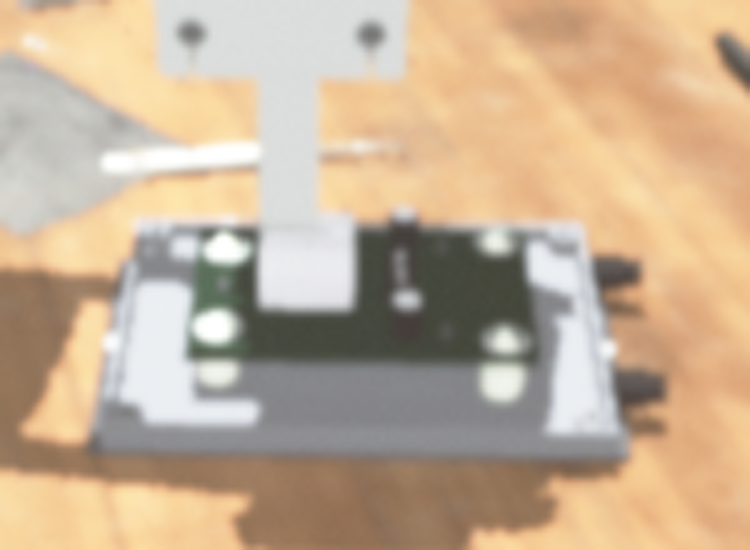

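View pics/a4w.png

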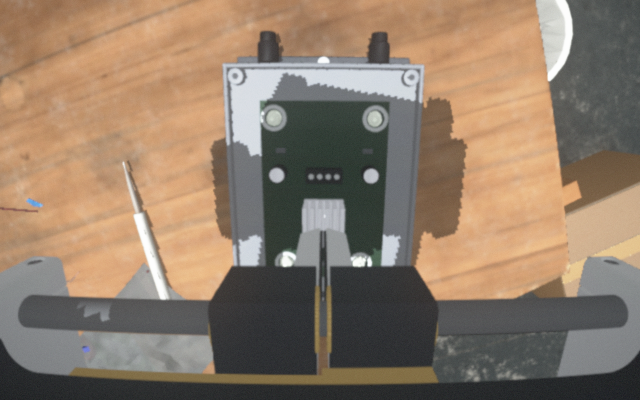

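The tray has sunk a few mm and the board is still level, with no click yet. I continue pressing.

Call:
move_arm(steps=[1, 0, 0, -0.03, 0, 0, 0, 1, 0, 0, -0.06, 0, 0, 0])

```text
clock: 9.25
tool_pos: [0.4429, -0.1442, 0.2467]
eef_rot: [-3.138, -0.001, -1.851]
ft_force: [-1.0, 0.4, 0.9]
gripper_width: 0.0006
```

Call:
move_arm(steps=[1, 0, 0, -0.03, 0, 0, 0, 1, 0, 0, -0.06, 0, 0, 0])

```text
clock: 9.45
tool_pos: [0.443, -0.1442, 0.2447]
eef_rot: [-3.138, -0.001, -1.851]
ft_force: [-2.9, 1.6, 11.5]
gripper_width: 0.0003
```

```bash
python3 look.py a5
```

```text
9.45 [ 0.443  -0.1442  0.2447] [-3.138e+00 -1.000e-03 -1.851e+00] [-2.9  1.6 11.5] [ 0.19  0.56 -0.01] 0.00029505764225488696
```

View pics/a5s.png

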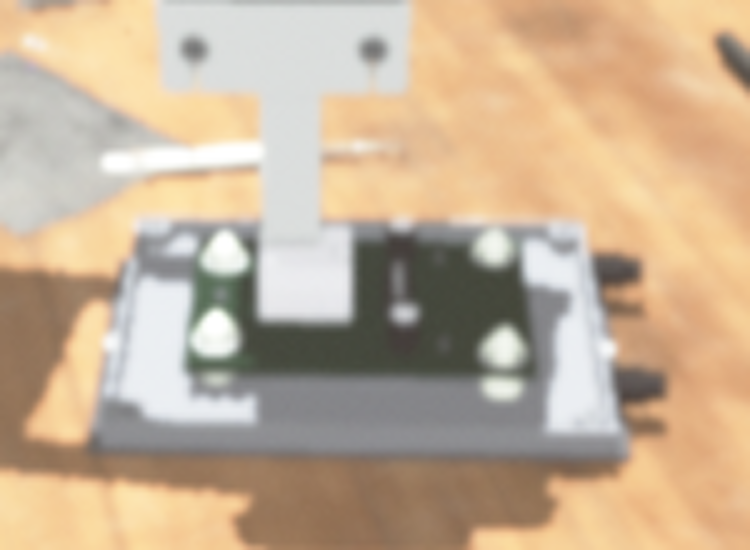

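View pics/a5w.png

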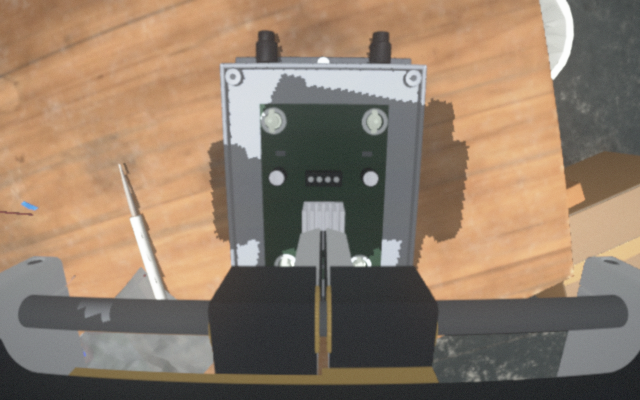

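Force fell from 13.5 to 0.9 N, so there was a click. The near pins at (222,250) and (215,333) now stand tall above the board, and the far ones are less clear. I lift and check unloaded.

Call:
move_arm(steps=[1, 0, 0, 0.4, 0, 0, 0, 1, 0, 0, 1.0, 0, 0, 0, 1, 0.7, -0.2, 1.0, 0, 0, 0, 1, 1.48, -0.43, 1.0, 0, 0, 0, 1, 1.48, -0.43, 1.0, 0, 0, 0, 1, 1.48, -0.43, 1.0, 0, 0, 0])

```text
clock: 10.15
tool_pos: [0.5016, -0.161, 0.2815]
eef_rot: [3.14, 0.0, -1.851]
ft_force: [-0.6, -0.0, 0.0]
gripper_width: 0.0001
```

```bash
python3 look.py a6
```

```text
10.15 [ 0.5016 -0.161   0.2815] [ 3.14   0.    -1.851] [-0.6 -0.   0. ] [ 0. -0. -0.] 0.00014326518160093384
```

View pics/a6s.png

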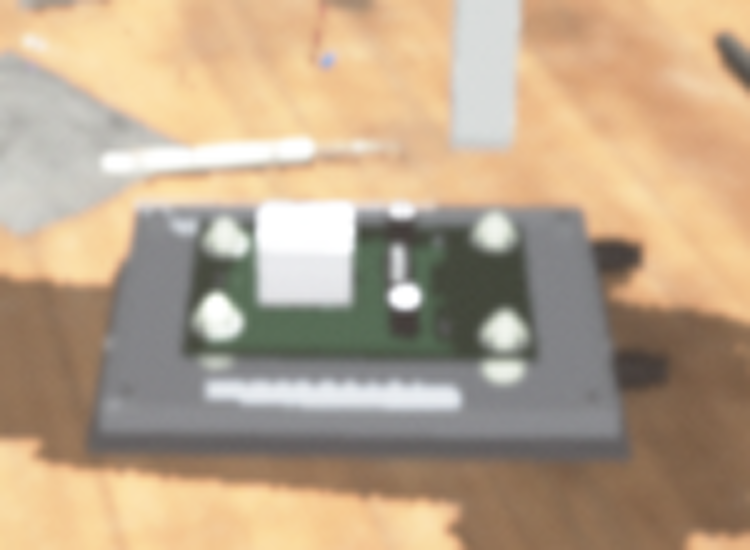

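View pics/a6w.png

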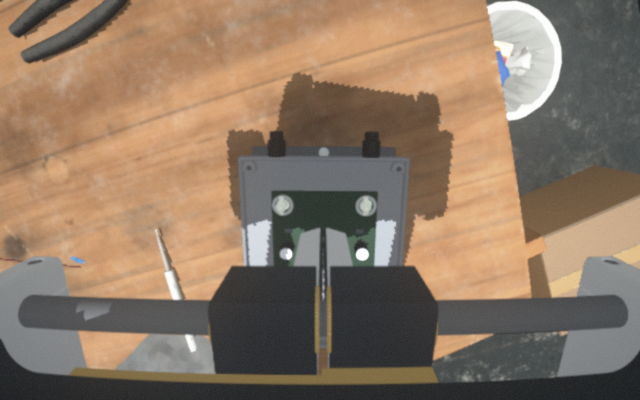

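Call:
move_arm(steps=[1, 0, 0, -0.7, 0, 0, 0, 1, 0, 0, -1.0, 0, 0, 0, 1, 0, 0, -1.02, 0, 0, 0, 1, 0, 0, -1.04, 0, 0, 0])

```text
clock: 10.65
tool_pos: [0.5012, -0.1609, 0.2408]
eef_rot: [3.141, -0.0, -1.851]
ft_force: [0.1, 0.2, 1.6]
gripper_width: 0.0004
```

Call:
move_arm(steps=[1, 0, 0, -0.05, 0, 0, 0, 1, 0, 0, -0.1, 0, 0, 0])

```text
clock: 10.85
tool_pos: [0.5018, -0.1611, 0.2377]
eef_rot: [-3.139, -0.0, -1.851]
ft_force: [-0.6, 0.3, -0.0]
gripper_width: 0.0003
```

Call:
move_arm(steps=[1, 0, 0, -0.04, 0, 0, 0, 1, 0, 0, -0.08, 0, 0, 0])

```text
clock: 11.05
tool_pos: [0.5016, -0.161, 0.2337]
eef_rot: [-3.141, -0.0, -1.851]
ft_force: [-0.5, -0.8, 0.6]
gripper_width: 0.0005
```

Call:
move_arm(steps=[1, 0, 0, -0.03, 0, 0, 0, 1, 0, 0, -0.06, 0, 0, 0])

```text
clock: 11.25
tool_pos: [0.5015, -0.161, 0.231]
eef_rot: [3.142, -0.0, -1.851]
ft_force: [0.3, 0.0, 0.2]
gripper_width: 0.0003
```

Call:
move_arm(steps=[1, 0, 0, -0.03, 0, 0, 0, 1, 0, 0, -0.06, 0, 0, 0])

```text
clock: 11.45
tool_pos: [0.5015, -0.161, 0.2288]
eef_rot: [-3.142, -0.0, -1.851]
ft_force: [-0.7, 1.5, 2.1]
gripper_width: 0.0006
```

Call:
move_arm(steps=[1, 0, 0, -0.03, 0, 0, 0, 1, 0, 0, -0.06, 0, 0, 0])

```text
clock: 11.65
tool_pos: [0.5015, -0.161, 0.2269]
eef_rot: [-3.141, -0.0, -1.851]
ft_force: [-1.9, 0.2, 5.7]
gripper_width: 0.0001
```

Contact came at a tip height near 30 mm, the seated board-top height, so the far end seems already through. I press firmly to make sure.

Call:
move_arm(steps=[1, 0, 0, -0.03, 0, 0, 0, 1, 0, 0, -0.06, 0, 0, 0])

```text
clock: 11.85
tool_pos: [0.5015, -0.1609, 0.225]
eef_rot: [-3.141, -0.0, -1.851]
ft_force: [-3.9, 1.7, 8.7]
gripper_width: 0.0006
```

Call:
move_arm(steps=[1, 0, 0, -0.03, 0, 0, 0, 1, 0, 0, -0.06, 0, 0, 0])

```text
clock: 12.05
tool_pos: [0.5015, -0.161, 0.2232]
eef_rot: [-3.141, -0.0, -1.851]
ft_force: [-4.8, 2.3, 11.9]
gripper_width: 0.0007
```

Call:
move_arm(steps=[1, 0, 0, -0.03, 0, 0, 0, 1, 0, 0, -0.06, 0, 0, 0])

```text
clock: 12.25
tool_pos: [0.5015, -0.161, 0.2215]
eef_rot: [-3.141, -0.0, -1.851]
ft_force: [-5.4, 3.2, 13.5]
gripper_width: 0.0004
```

Call:
move_arm(steps=[1, 0, 0, -0.03, 0, 0, 0, 1, 0, 0, -0.06, 0, 0, 0])

```text
clock: 12.45
tool_pos: [0.5016, -0.161, 0.2201]
eef_rot: [-3.141, -0.0, -1.851]
ft_force: [-8.0, 3.3, 21.9]
gripper_width: 0.0002
```

```bash
python3 look.py a7
```

```text
12.45 [ 0.5016 -0.161   0.2201] [-3.141 -0.    -1.851] [-8.   3.3 21.9] [ 0.76  1.66 -0.01] 0.0002460528773294663
```

View pics/a7s.png

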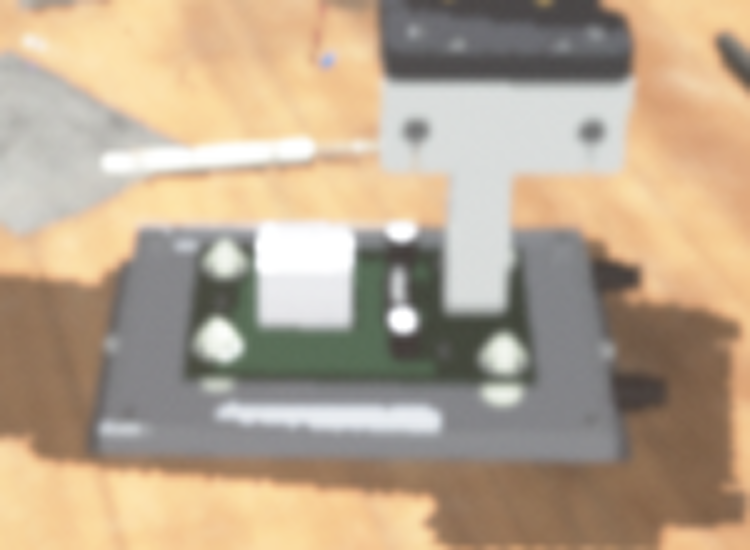

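Call:
move_arm(steps=[1, 0, 0, 0.4, 0, 0, 0, 1, 0, 0, 1.4, 0, 0, 0, 1, -0.8, 0.2, 1.5, 0, 0, 0, 1, -1.7, 0.45, 1.5, 0, 0, 0, 1, -3.0, 0.8, 1.5, 0, 0, 0, 1, -3.0, 0.8, 1.5, 0, 0, 0, 1, -3.0, 0.8, 1.5, 0, 0, 0])

```text
clock: 13.25
tool_pos: [0.3806, -0.1286, 0.2765]
eef_rot: [-3.14, -0.0, -1.851]
ft_force: [-0.2, -0.3, -0.5]
gripper_width: 0.0003
```

```bash
python3 look.py a8; python3 - <<'E'
import pickle,cv2
c,b,a=pickle.load(open('a8.pkl','rb'))
cv2.imwrite('pics/a8z.png',cv2.resize(b[20:230,220:430],None,fx=2.85,fy=2.85,interpolation=cv2.INTER_CUBIC)[:,:,::-1])
E
```

```text
13.25 [ 0.3806 -0.1286  0.2765] [-3.14  -0.    -1.851] [-0.2 -0.3 -0.5] [-0.02 -0.01  0.03] 0.0003275355726029235
```

View pics/a8s.png

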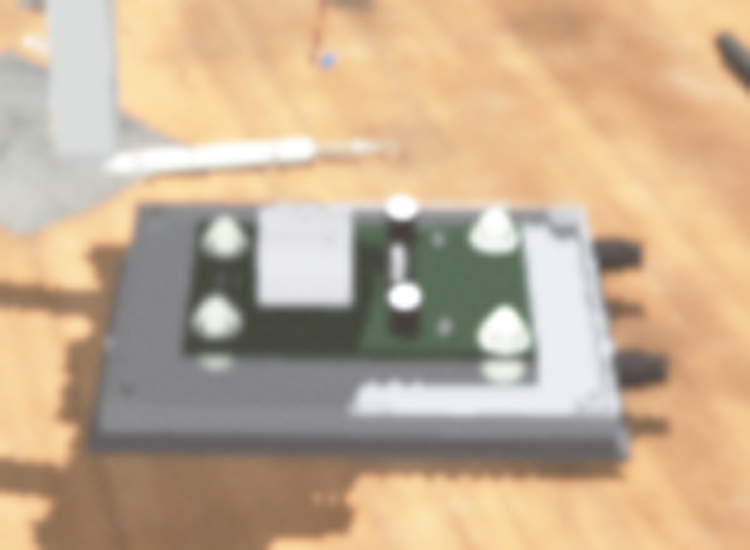

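View pics/a8z.png

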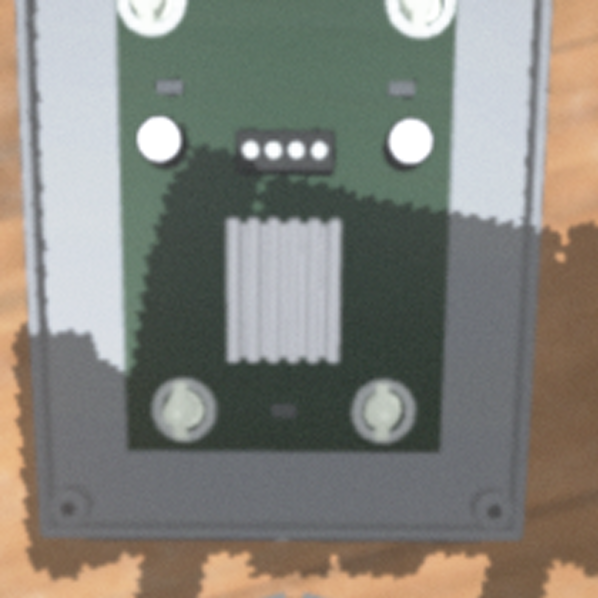

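```bash
python3 - <<'E'
from h import *
import pickle
c=robot.get_calibration("side");_,_,a=pickle.load(open('a8.pkl','rb'))
p=[.4637,-.1501,-.2817];cs,s=np.cos(p[2]),np.sin(p[2])
def B(L): L=np.array(L,float)/1000;return np.c_[p[0]+cs*L[:,0]-s*L[:,1],p[1]+s*L[:,0]+cs*L[:,1],L[:,2]]
z=cv2.resize(a[200:310,250:400],None,fx=5,fy=5,interpolation=cv2.INTER_CUBIC)[:,:,::-1].copy()
def mk(L,col):
    for q in proj(c,B(L)): cv2.drawMarker(z,tuple(int(v) for v in((q-[250,200]+.5)*5)),col,0,12,1)
mk([[x,y,26] for x in(-56,56) for y in(-38,38)],(0,0,255))
mk([[x,y,33.5] for x in(-56,56) for y in(-38,38)],(255,0,255))
mk([[-80,-62,14],[80,-62,14],[-80,-62,24],[80,-62,24],[-80,62,24],[80,62,24]],(255,255,0))
mk([[-46,24,39],[-46,-24,39],[46,30,39],[46,-30,39]],(0,140,255))
mk([[-33,-12,52],[-3,-12,52],[-33,12,52],[-3,12,52]],(255,0,0))
cv2.imwrite("pics/a8o.png",z)
E
```

```text
(no output)
```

View pics/a8o.png

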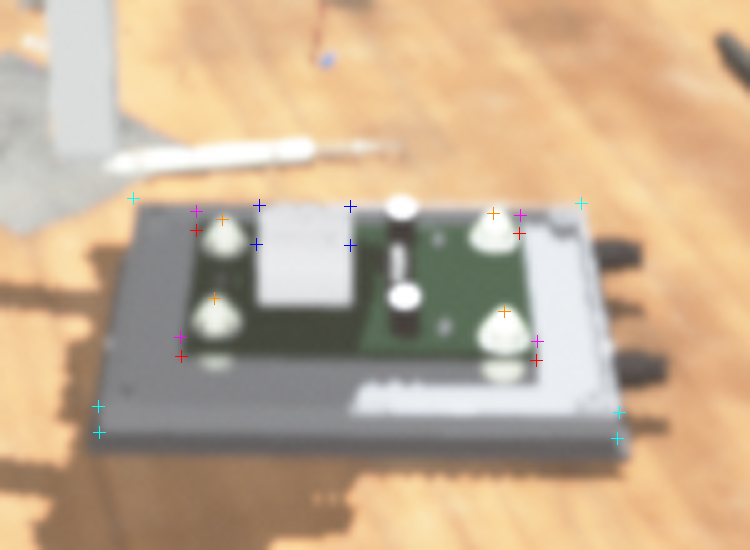

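Tip-to-board-edge spacing in the side view is 64 px near and 55 px far. Seated predicts 58 and 49, unseated about 39 near, so both ends look down. To be sure of the near end I press the heat sink again, firmly.

Call:
move_arm(steps=[1, 0.8, -0.2, 0, 0, 0, 0, 1, 1.5, -0.37, 0, 0, 0, 0, 1, 1.5, -0.37, -0.3, 0, 0, 0, 1, 1.5, -0.37, -0.55, 0, 0, 0, 1, 1.5, -0.37, -0.6, 0, 0, 0, 1, 1.5, -0.37, -0.63, 0, 0, 0])

```text
clock: 13.95
tool_pos: [0.441, -0.1436, 0.2508]
eef_rot: [3.14, 0.0, -1.851]
ft_force: [-0.4, 0.9, 0.8]
gripper_width: 0.0004
```

Call:
move_arm(steps=[1, 0, 0, -0.05, 0, 0, 0, 1, 0, 0, -0.1, 0, 0, 0])

```text
clock: 14.15
tool_pos: [0.441, -0.1435, 0.2484]
eef_rot: [3.141, 0.0, -1.851]
ft_force: [-3.2, 1.0, 7.2]
gripper_width: 0.0002
```

Call:
move_arm(steps=[1, 0, 0, -0.03, 0, 0, 0, 1, 0, 0, -0.06, 0, 0, 0])

```text
clock: 14.35
tool_pos: [0.4409, -0.1435, 0.2465]
eef_rot: [3.141, 0.0, -1.851]
ft_force: [-4.5, 2.0, 9.2]
gripper_width: 0.0004
```

Call:
move_arm(steps=[1, 0, 0, -0.03, 0, 0, 0, 1, 0, 0, -0.06, 0, 0, 0])

```text
clock: 14.55
tool_pos: [0.441, -0.1435, 0.2447]
eef_rot: [3.141, -0.0, -1.851]
ft_force: [-4.8, 2.5, 12.6]
gripper_width: 0.0008
```

Call:
move_arm(steps=[1, 0, 0, -0.03, 0, 0, 0, 1, 0, 0, -0.06, 0, 0, 0])

```text
clock: 14.75
tool_pos: [0.441, -0.1435, 0.2429]
eef_rot: [3.141, 0.0, -1.851]
ft_force: [-7.1, 4.1, 15.7]
gripper_width: 0.0007
```

Call:
move_arm(steps=[1, 0, 0, -0.03, 0, 0, 0, 1, 0, 0, -0.05, 0, 0, 0])

```text
clock: 14.95
tool_pos: [0.441, -0.1435, 0.2421]
eef_rot: [3.141, -0.0, -1.851]
ft_force: [-9.3, 4.7, 23.6]
gripper_width: 0.0001
```

Call:
move_arm(steps=[1, 0, 0, -0.02, 0, 0, 0, 1, 0, 0, -0.03, 0, 0, 0])

```text
clock: 15.15
tool_pos: [0.441, -0.1435, 0.2421]
eef_rot: [3.142, -0.0, -1.851]
ft_force: [-11.0, 5.1, 26.8]
gripper_width: 0.0002
```

Both ends bottomed with the underside at 17.1 mm, against 17.0 mm for seats sunk by 9 mm. I retract.

Call:
move_arm(steps=[1, 0, 0, 0.3, 0, 0, 0, 1, 0, 0, 1.3, 0, 0, 0, 1, -1.0, 0.2, 2.0, 0, 0, 0, 1, -2.0, 0.4, 2.0, 0, 0, 0, 1, -2.0, 0.4, 2.0, 0, 0, 0, 1, -2.0, 0.4, 2.0, 0, 0, 0, 1, -2.0, 0.4, 2.0, 0, 0, 0, 1, -2.0, 0.4, 2.0, 0, 0, 0])

```text
clock: 15.95
tool_pos: [0.3622, -0.128, 0.3169]
eef_rot: [3.141, 0.0, -1.851]
ft_force: [-1.1, 0.5, 0.6]
gripper_width: 0.0004
```

```bash
python3 look.py a9
```

```text
15.95 [ 0.3622 -0.128   0.3169] [ 3.141  0.    -1.851] [-1.1  0.5  0.6] [ 0.07  0.02 -0.03] 0.0004488371788715638
```

View pics/a9s.png

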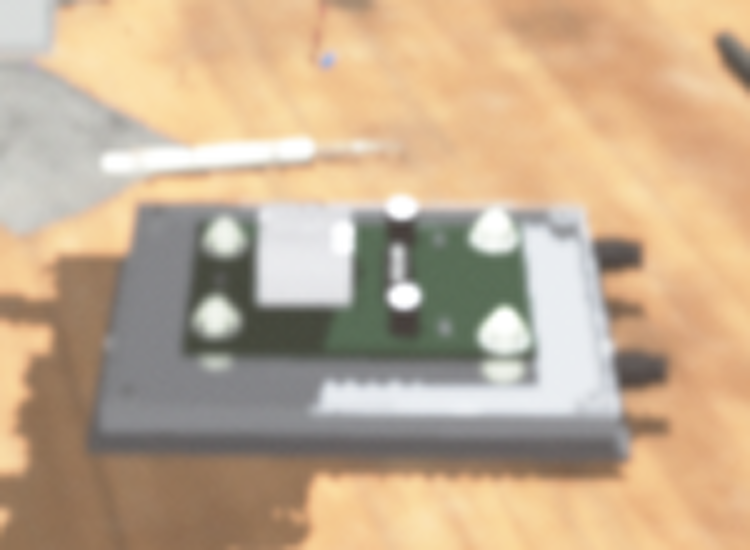

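View pics/a9w.png

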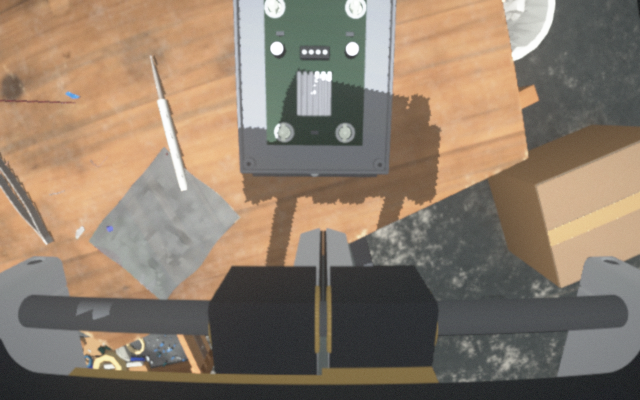

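The board is seated, with all four pins standing clear of their rings and the arm clear of everything. I hand in.

```bash
python3 -c "
from station import robot
print(robot.finish_job(), robot.state()['clock'])"
```

```text
the job is handed in; nothing more can be done
the job is handed in; nothing more can be done
```

I picked the board up by its heat sink and set it on the four standoffs, where it rested level on the barbs. I then let go and pressed with closed fingers on the heat sink and on the far patch. The job was handed in at about 16 s of the 51 s allowed.

- **Click:** I felt one clear force drop, from 13.5 N to 0.9 N, while pressing on the heat sink. No separate click came at the far end. The first touch there was already at seated height, so the far pair must have gone through at about the same time.
- **Seating:** I then pressed both ends until the tray bottomed, to about 22 N at the far end and 27 N at the near end. At both ends the underside came out about 0.1 mm above the seats, measured at the middle of each end rather than at each hole.
- **Last pictures:** All four pins stand up through their rings, the board is level and released, and the arm is clear.
- **Disagreement:** My projected outline in the side camera was off by up to about 3 mm on the tray edges. I therefore judged seating by relative distances and contact heights. Those distances also read about 6 px longer than the seated prediction, in the direction away from unseated.

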